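# Flip the polisher switch behind its guard with a bent rod

### The job

The polisher's paddle switch stands behind its guard plate. Take the bent rod from its wooden rest, reach over the guard with it and gently push the switch away from the guard until it is fully home against its stop, then lay the rod back in its rest as it was and let go. Only the rod may touch the polisher, never press on it harder than about 12 N, and leave the jar, bar, figure and pot alone.

Things in the scene. Friction and masses are not known exactly. Their poses are not given: they have to be found in the camera images.
- crook_grip (a point): Centre of the rod's wooden handle, a bar 110 long (x) by 24 by 24 mm, lying level at the start, 105 mm above the table, about 150 g. x runs along the handle to the bend, z up. A round steel rod, 8 mm thick, goes straight on along x to 115 mm from this point (rod axis) and there bends square down; its end is 84 mm below this point. Grip the handle at its middle, between the rest's posts.
- crook_tip (a point): Lowest point of the rod's down-turned end: 115 mm ahead of (x) and 84 mm below the handle's centre. Axes as crook_grip.
- rest: Fixed wooden rest. Origin on the table under its centre, x the way the handle points, z up. Foot 130 by 70 by 14 mm; two posts 14 mm thick, 50 wide, at x = -42 and +42 mm, saddles 93 mm above the table. Cheeks, leaning a little outwards and rising to 107 mm, keep the handle in each saddle with about 5 mm of room on either side. Nothing between the posts above the foot.
- rest_seat (a point): Point of the rest where the handle's centre lies when the rod is in place: 105 mm above the table, over the rest's origin. Axes as rest.
- polisher: Fixed bench polisher. Origin on the table, in the middle of the guard plate's back face; x points from guard to motor (away from the robot), z up. Side plates at y = -107 and +107 mm, 85 mm high, x = 0 to 118 mm. Base plate 20 mm high. Motor: cylinder along y, from x = 132 mm, 124 mm high; its buff wheel sticks out to y = -126 mm. The paddle switch stands in the gap.
- toggle (a joint): Angle of the paddle (rad): 0 leaning 0.45 to the guard (off), 0.45 upright, 0.9 home on its stop at the motor side; starts at 0 to 0.12. Paddle: flat plate 46 mm long from the pivot, 6 thick, 32 wide (y) in its upper 30 mm. Stiff hinge, about 0.07 N m (2 to 3 N on the paddle), stays where left; on the stop the force climbs by some newtons per millimetre.
- guard_top (a point): Middle of the guard's top edge, 110 mm above the table. The guard is an upright aluminium plate 220 mm wide (y), 6 mm thick (polisher x = -6 to 0; this point at -3). Axes as polisher.
- jar_mid (a point): Centre of a closed amber glass jar, 60 mm across, 85 mm high. Bystander.
- bar_mid (a point): Centre of a reddish bar of polishing compound 100 by 40 by 30 mm. Bystander.
- figure_mid (a point): Body of a small dark four-legged metal animal figure, about 110 mm long and 100 mm high; this point is 60 mm up. Bystander.
- pot_mid (a point): Centre of an open clay pot 70 mm across, 70 mm high. Bystander.
- switch_place (a point): Nominal middle of the switch's pivot, fixed in the polisher: x = 70, y = 0, 42 mm above the table, axes as polisher. The switch block (46 by 60 mm, top 40 mm above the table) sits in slotted holes: the true pivot is up to 12 mm nearer or farther along x, which this point does not show and must be found by feel. It does not shift when pushed.
There are look-alikes about, which are no part of the job. Of the things that look like the part that bears crook_grip, the smaller one is meant. Several things look just like the rest: the one meant starts farthest to the robot's left.

How it is judged:
On the way, in this order (a step that is already met when the one before it is completed fails the run):
1. the rod is lifted out of its rest, its handle at least 30 mm above the seat, the switch not yet home (z of crook_grip in the frame of rest_seat above 0.03 m and not (value of joint toggle above 0.86 rad)), for 0.2 s.
2. the switch is home (within 0.04 rad of its stop), pushed by the rod's end behind the guard (value of joint toggle above 0.86 rad and x of crook_tip in the frame of polisher above 0 m and z of crook_tip in the frame of polisher below 0.1 m and contact force between crook and polisher above 0.5 N), for 0.1 s.
At the end, for the whole second after the job is handed in: The switch is home within 0.04 rad of its stop; the rod lies released and still in its rest, bend to the front and down: handle centre within 20 mm of the seat point level and 5 mm in height, upright within 0.1 rad (value of joint toggle above 0.86 rad and horizontal distance between crook_grip and rest_seat below 0.02 m and z of crook_grip in the frame of rest_seat between -0.005 and 0.005 m and x of crook_tip in the frame of rest_seat above 0.08 m and angle between crook_grip's own z axis and vertical below 0.1 rad and linear speed of crook below 0.02 m/s and contact force between the fingers and crook below 0.1 N); the robot touches nothing.
It fails at once if the rod presses on the polisher or its switch with more than 15 N (contact force between crook and polisher above 15 N).
It fails at once if the fingers or the arm touch the polisher (contact force between any of the fingers, the arm and polisher above 0.5 N).
It fails at once if a bystander is moved by more than 20 mm (distance of any of jar_mid, bar_mid, figure_mid, pot_mid from where it was at the start of the episode above 0.02 m).
It also fails if it takes over 61 s, if anything falls off the work surface, if the arm or the gripper's body presses on something with over 40 N, if the wrist force passes 120 N, or if a joint passes its speed limit or range.

### The arm

A 6-joint arm with a two-finger parallel gripper is mounted at the origin on the work surface. World frame = base frame: x ahead of the robot, y to its left, z up, the work surface at z = 0. Lengths are in m, angles in rad, forces in N, time in s.
With the tool pointing down it reaches from about 0.25 to 0.775 m from the base axis. Payload 4 kg.
Tool frame: the origin (TCP) lies at the very end of the fingers, on their centre line; the grasp point (between the pads) lies 19 mm behind it; z points along the fingers, y is the direction in which the jaws open and shut (so a half turn about z gives the same grasp; the last joint's range is limited). The gripper opens to 94 mm and grips with 3 to 60 N. Pads are 16 mm wide; open, the fingers measure 119 mm over their backs; the gripper's body (75 mm by 177 mm) begins 78 mm behind the grasp point.
Start: joints at [-1.376, 0.087, 1.371, -0, 1.684, -0.103], TCP at [0.161, -0.526, 0.206] pointing down, gripper open.
Joint ranges: [-3.1, 3.1], [-0.76, 2.03], [0.27, 2.55], [-1.08, 4.22], [0.17, 2.65], [-2.57, 2.57]. Speed limits (rad/s): [2.79, 2.79, 3.14, 3.14, 3.14, 3.14].

### API

Orientations are given as [roll, pitch, yaw] about the fixed x, y, z axes, in that order (R = Rz(yaw) Ry(pitch) Rx(roll)).
In Python, from bench import robot, cams, models gives the robot as it stands.
- The arm moves only by the tool step_arm, never from a script. Its argument "series" is a list of rows, each a list of 5 numbers: the gripper command: -1 is shut, 1 is fully open, values between are in proportion, then the shift along the tool's x, y, z in mm, then the turn about the tool's z in degrees. A call has 1 to 20 rows; each row is the pose to reach, as a shift and turn from the pose commanded when the call began, along the tool's axes at that moment; what a row does not reach only later rows make up. A row lasts 1/8 s, in which the tool goes at most 62.5 mm and 10.7 degrees, less where a joint would pass 70% of its speed; a pose out of reach is approached as far as the arm can. A call with a gripper value outside its range is refused whole. The fingers move at their own pace and stop on an object; the grip force is fixed at half the most. Time passes only in rows, so rows that repeat a pose let the fingers close. It gives the time, the measured TCP pose, the force and the opening at its end, in the units of the state.
- robot.get_obs(): the state, without advancing time (a new reading comes with each control period).
- cams.snapshot(name): name is "scene" or "top" or "wrist"; returns a dict with "pixels" (480x640x3 uint8, red, green, blue), "fov_y" (degrees; the focal length in pixels is half the picture's height over the tangent of half this angle, whatever the lens; pixels are square), "cx", "cy" (the principal point, pixels), "R" (3x3) and "t" (3): a world point X has camera coordinates R X + t. Camera axes: x right, y down, z forward; pixel columns grow to the right and rows downward; lengths in m; the calibration is good to about 2 mm. The wrist camera is an equidistant fisheye: a pixel r from the principal point sees the ray r / f radians off the axis. A picture is of the moment at which its call begins. There is no depth.
- robot.close_job(): hands the job in, once; it reports no verdict.
Trained networks look in a picture, given as the dict that the camera call returned (one of the last four; its "shot" number tells which), for a name from the list of things; names that differ only in an ending like _2 or _b are one class to them, and where a whole thing is asked for, a point or a joint stands for the part that bears it (a point fixed in the world has none). Each returns a list of dicts, best first, with "p" (0 to 1); they miss things now and then, are a little off and sometimes report something else, mostly with a low value. They report only what shows in the picture. A call takes as long as a camera call. They do not tell look-alikes from the thing itself.
- models.find_in(picture, label): "position" ([x, y, z] in m, in world coordinates, good to about 4 mm: the middle of the surface that is visible of it).
- models.pinpoint(picture, label): "position" ([x, y, z] in m, in world coordinates, good to about 4 mm: a listed point, or the origin of a listed thing).
The state is a dict: "time": time; "joint_positions": joint angles; "qvel": joint speeds; "joint_torque": joint torques, N m; "tool_pos": TCP position; "ee_rot": TCP orientation; "wrist_force": force on the tool from outside, world axes, zero at the start; "wrist_torque": the same for the moment, N m; "width": finger opening in m.
Only numpy, scipy, OpenCV 4.12 (cv2) and the standard library are available. Lean on these libraries where they do the work, as an engineer would, in place of code of your own. Each camera call takes 0.05 s, during which the arm holds its last target. There are 200 camera calls.

## Working session

There is one attempt and no reset: what is moved stays moved. The work goes in short steps, Python scripts to look and compute and a tool call to move; the robot and the scene stay as the last step left them, time stands still between calls to the robot, and variables do not carry over. Pictures are saved under pics/ and viewed, about 8 in all and at most 12, crops included, and the job is handed in when it is done.

Besides the shell and the picture viewer there is one more tool, called after "Emit:" as name(argument=value, ...), one argument or row to a line, values as JSON. step_arm: Moves the arm, as the interface text tells. Its arguments: {"type":"object","properties":{"series":{"type":"array","items":{"type":"array","items":{"type":"number"}}}},"required":["series"]}

```bash
mkdir -p pics; ls; cat > h.py <<'E'
import numpy as np, cv2
from bench import robot, cams, models
def show(cam,name):
    p=cams.snapshot(cam); cv2.imwrite(f'pics/{name}.png',p['pixels'][:,:,::-1]); return p
def px(p,X):
    c=p['R']@np.array(X)+p['t']; f=240/np.tan(np.radians(p['fov_y']/2)); return (c[:2]/c[2]*f+[p['cx'],p['cy']]).round()
def ray_z(p,u,v,z):
    f=240/np.tan(np.radians(p['fov_y']/2)); d=np.array([(u-p['cx'])/f,(v-p['cy'])/f,1]); R=np.array(p['R']); d=R.T@d; o=-R.T@p['t']; return o+d*(z-o[2])/d[2]
E
python3 - <<'E'
from h import *
np.set_printoptions(precision=3,suppress=True)
for c in ('scene','top'):
    p=show(c,c+'1')
    for l in ['crook_grip','crook_tip','rest','rest_seat','polisher','guard_top','switch_place','jar_mid','bar_mid','figure_mid','pot_mid']:
        print(c,l,[(np.array(d['position']).round(3).tolist(),round(d['p'],2),px(p,d['position']).tolist()) for d in models.pinpoint(p,l)])
print(robot.get_obs())
E
```

```text
pics
scene crook_grip [([0.195, 0.245, 0.02], 0.84, [385.0, 199.0]), ([0.503, 0.256, 0.104], 0.59, [407.0, 258.0])]
scene crook_tip [([0.619, 0.248, 0.02], 0.85, [404.0, 325.0])]
scene rest [([0.504, 0.258, -0.001], 0.78, [401.0, 289.0]), ([0.719, 0.155, -0.001], 0.77, [362.0, 371.0])]
scene rest_seat [([0.502, 0.259, 0.105], 0.77, [409.0, 257.0]), ([0.723, 0.157, 0.103], 0.69, [369.0, 343.0]), ([0.508, 0.257, -0.004], 0.68, [401.0, 292.0])]
scene polisher [([0.532, -0.078, 0.005], 0.94, [256.0, 294.0])]
scene guard_top [([0.527, -0.08, 0.108], 0.78, [252.0, 261.0])]
scene switch_place [([0.603, -0.079, 0.043], 0.82, [250.0, 308.0])]
scene jar_mid [([0.419, 0.435, 0.049], 0.97, [474.0, 250.0])]
scene bar_mid [([0.507, 0.259, 0.105], 0.65, [409.0, 259.0]), ([0.405, 0.08, 0.014], 0.58, [325.0, 253.0])]
scene figure_mid [([0.629, 0.422, 0.061], 0.68, [493.0, 319.0])]
scene pot_mid [([0.426, -0.354, 0.034], 0.73, [145.0, 249.0])]
top crook_grip [([0.193, 0.244, 0.015], 0.88, [238.0, 377.0]), ([0.505, 0.253, 0.106], 0.7, [229.0, 232.0]), ([0.531, -0.077, 0.111], 0.6, [383.0, 218.0])]
top 
[... 671 characters left out ...]
.103], 0.61, [227.0, 234.0])]
top bar_mid [([0.4, 0.076, 0.013], 0.88, [313.0, 283.0])]
top figure_mid [([0.63, 0.422, 0.064], 0.76, [156.0, 181.0]), ([0.5, 0.26, 0.107], 0.65, [225.0, 235.0])]
top pot_mid [([0.426, -0.356, 0.035], 0.71, [505.0, 268.0])]
{'time': 1.2, 'joint_positions': array([-1.376,  0.087,  1.371,  0.   ,  1.684, -0.103]), 'qvel': array([-0.   , -0.001,  0.002, -0.001, -0.   ,  0.001]), 'joint_torque': array([ -0.001, -34.005, -30.26 ,   0.072,   0.024,  -0.   ]), 'tool_pos': array([ 0.161, -0.526,  0.206]), 'ee_rot': array([3.141, 0.   , 0.298]), 'wrist_force': array([-0.018, -0.073, -0.554]), 'wrist_torque': array([-0.024, -0.042, -0.017]), 'width': 0.09386377846954555}
```

View pics/scene1.png

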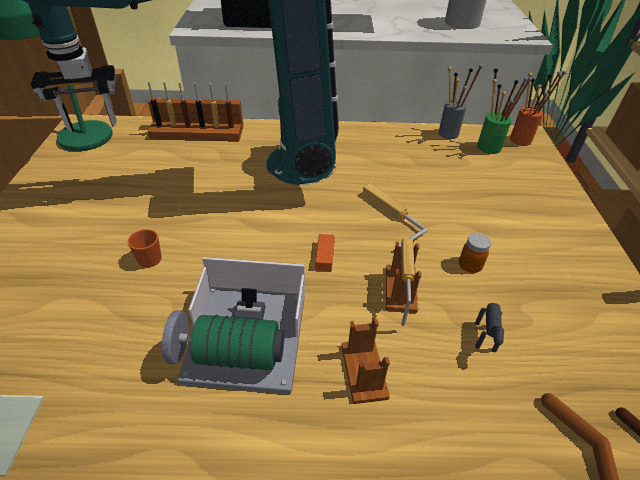

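View pics/top1.png

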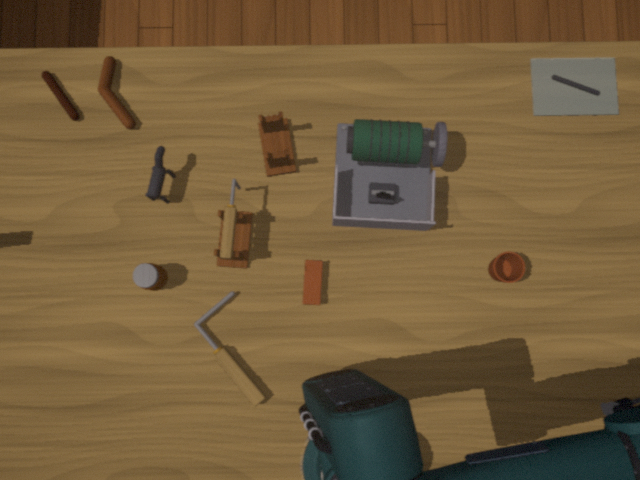

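The scene shows two crooks: one on a rest at top (230,230), scene (407,260), and one lying on the table at top (235,350), scene (395,205), which is longer, so the smaller one in the rest is meant. There are two rests, at top (233,240) with y=0.256 and at top (278,147) with y=0.155; the first is farthest left. I'll confirm with a crop and measure the yaws.

```bash
python3 - <<'E'
from h import *
im=cv2.imread('pics/top1.png')[100:280,200:460]
cv2.imwrite('pics/crop1.png',cv2.resize(im,None,fx=3,fy=3,interpolation=cv2.INTER_CUBIC))
E
```

```text
(no output)
```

View pics/crop1.png

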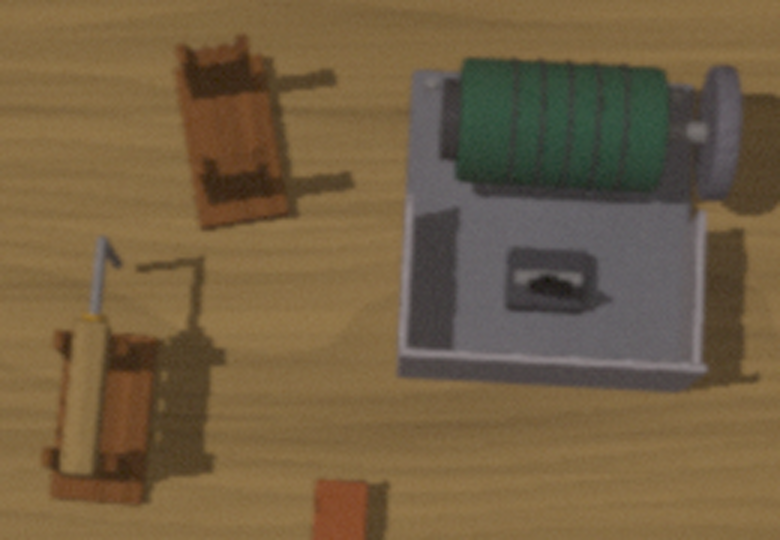

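```bash
python3 - <<'E'
from h import *
np.set_printoptions(precision=4,suppress=True)
p=cams.snapshot('top')
g=lambda u,v,z: ray_z(p,200+u/3,100+v/3,z)
a,b=g(91,320,.117),g(77,473,.117); d=a-b; print('handle',a,b,(a+b)/2,np.linalg.norm(d),np.arctan2(d[1],d[0]))
e=g(103,240,.105); d=e-b; print('bend',e,np.arctan2(d[1],d[0]))
a,b=g(401,351,.110),g(706,369,.110); d=a-b; print('guard',a,b,(a+b)/2,np.linalg.norm(d),np.arctan2(d[1],d[0])-np.pi/2)
a,b=g(52,499,.014),g(140,503,.014); d=a-b; print('foot',(a+b)/2,np.linalg.norm(d),np.arctan2(d[1],d[0])-np.pi/2)
print('paddle', g(550,288,.08), g(550,275,.02))
E
```

```text
handle [0.5591 0.2475 0.117 ] [0.4504 0.2569 0.117 ] [0.5047 0.2522 0.117 ] 0.10911707571676878 -0.08592743831691438
bend [0.6195 0.2409 0.105 ] -0.09415097690462185
guard [0.5352 0.0281 0.11  ] [ 0.5194 -0.1886  0.11  ] [ 0.5273 -0.0803  0.11  ] 0.217171798106739 -0.07256661562965183
foot [0.4387 0.2584 0.014 ] 0.06672140466482528 -0.05867665313558068
paddle [ 0.5852 -0.0824  0.08  ] [ 0.607  -0.0892  0.02  ]
```

The crop confirms it: the small crook lies in the left rest (crop (90,400)), bend forward, with its handle about 110 mm long. Now I'll move above it.

Emit:
step_arm(
  series=[
    [1,557,-644,-40,21.7],
    [1,557,-644,-40,21.7],
    [1,557,-644,-40,21.7],
    [1,557,-644,-40,21.7],
    [1,557,-644,-40,21.7],
    [1,557,-644,-40,21.7],
    [1,557,-644,-40,21.7],
    [1,557,-644,-40,21.7],
    [1,557,-644,-40,21.7],
    [1,557,-644,-40,21.7],
    [1,557,-644,-40,21.7],
    [1,557,-644,-40,21.7],
    [1,557,-644,-40,21.7],
    [1,557,-644,-40,21.7],
    [1,557,-644,-40,21.7],
    [1,557,-644,-40,21.7],
    [1,557,-644,-40,21.7],
    [1,557,-644,-40,21.7],
  ],
)

```text
time: 3.5
tool_pos: [0.5048, 0.2522, 0.246]
ee_rot: [-3.141, -0.001, -0.083]
wrist_force: [0.3, 0.4, -0.2]
width: 0.0941
```

```bash
python3 - <<'E'
from h import *
p=show('wrist','w1'); print(p['fov_y'],p['cx'],p['cy'],-np.array(p['R']).T@p['t'])
for l in ['crook_grip','rest_seat','rest']:
    print(l,[(np.array(d['position']).round(3).tolist(),round(d['p'],2)) for d in models.pinpoint(p,l)])
E
```

```text
65.70646984690485 320.009264882821 245.30274301421667 [0.59067359 0.24498101 0.42540237]
crook_grip [([0.505, 0.254, 0.103], 0.83), ([0.2, 0.241, 0.02], 0.67)]
rest_seat [([0.502, 0.26, 0.104], 0.89), ([0.601, -0.084, 0.042], 0.21)]
rest [([0.72, 0.161, -0.001], 0.91), ([0.502, 0.253, -0.0], 0.62)]
```

View pics/w1.png

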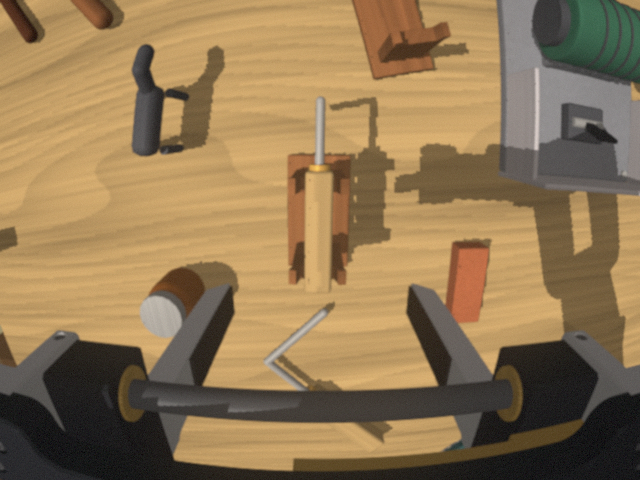

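The wrist view shows the handle (318,230) centred between the fingers and aligned with them. I'll descend 160 mm, shut the gripper and lift.

Emit:
step_arm(
  series=[
    [1,0,0,50,0],
    [1,0,0,100,0],
    [1,0,0,140,0],
    [1,0,0,160,0],
    [1,0,0,160,0],
    [1,0,0,160,0],
    [-1,0,0,160,0],
    [-1,0,0,160,0],
    [-1,0,0,160,0],
    [-1,0,0,160,0],
    [-1,0,0,160,0],
    [-1,0,0,160,0],
    [-1,0,0,160,0],
    [-1,0,0,160,0],
  ],
)

```text
time: 5.45
tool_pos: [0.5049, 0.2533, 0.0854]
ee_rot: [3.142, 0.0, -0.081]
wrist_force: [0.4, 0.1, -0.8]
width: 0.0237
```

Emit:
step_arm(
  series=[
    [-1,0,0,-15,0],
    [-1,0,0,-40,0],
    [-1,0,0,-80,0],
    [-1,0,0,-120,0],
    [-1,0,0,-130,0],
    [-1,0,0,-130,0],
    [-1,0,0,-130,0],
  ],
)

```text
time: 6.32
tool_pos: [0.5039, 0.2529, 0.213]
ee_rot: [3.14, 0.004, -0.081]
wrist_force: [0.6, 0.2, -1.9]
width: 0.0239
```

Emit:
step_arm(
  series=[
    [-1,-44,30,0,-0.5],
    [-1,-44,70,0,-0.5],
    [-1,-44,120,0,-0.5],
    [-1,-44,170,0,-0.5],
    [-1,-44,220,0,-0.5],
    [-1,-44,265,0,-0.5],
    [-1,-44,300,0,-0.5],
    [-1,-44,320,0,-0.5],
    [-1,-44,328,0,-0.5],
    [-1,-44,328,0,-0.5],
    [-1,-44,328,0,-0.5],
  ],
)

```text
time: 7.7
tool_pos: [0.4345, -0.0693, 0.2151]
ee_rot: [-3.141, 0.001, -0.071]
wrist_force: [-0.1, -0.1, -0.3]
width: 0.0237
```

```bash
python3 - <<'E'
from h import *
for c in ('top','scene','wrist'):
    p=show(c,c+'2')
    for l in ['crook_tip','crook_grip','polisher','guard_top','switch_place']:
        print(c,l,[(np.array(d['position']).round(3).tolist(),round(d['p'],2)) for d in models.pinpoint(p,l)])
a=cv2.imread('pics/scene2.png')[190:410,120:340]; b=cv2.imread('pics/wrist2.png')
cv2.imwrite('pics/c2.png',np.hstack([cv2.resize(a,(400,400),interpolation=cv2.INTER_CUBIC),cv2.resize(b[0:400,120:520],(400,400))]))
E
```

```text
top crook_tip [([0.384, 0.251, 0.012], 0.79)]
top crook_grip [([0.196, 0.245, 0.018], 0.73), ([0.501, 0.252, 0.004], 0.52), ([0.436, -0.069, 0.234], 0.51)]
top polisher []
top guard_top [([0.531, -0.078, 0.112], 0.96)]
top switch_place [([0.599, -0.084, 0.039], 0.67)]
scene crook_tip [([0.388, 0.255, 0.014], 0.94), ([0.546, -0.077, 0.149], 0.93)]
scene crook_grip [([0.196, 0.244, 0.019], 0.74), ([0.436, -0.067, 0.234], 0.59)]
scene polisher [([0.535, -0.078, 0.004], 0.63), ([0.403, 0.079, 0.013], 0.22)]
scene guard_top [([0.525, -0.081, 0.111], 0.85)]
scene switch_place [([0.602, -0.08, 0.043], 0.92)]
wrist crook_tip [([0.384, 0.254, 0.015], 0.86)]
wrist crook_grip [([0.438, -0.069, 0.235], 0.86), ([0.198, 0.237, 0.019], 0.67)]
wrist polisher [([0.534, -0.079, -0.004], 0.85)]
wrist guard_top [([0.533, -0.078, 0.112], 0.88)]
wrist switch_place [([0.602, -0.082, 0.042], 0.78)]
```

View pics/c2.png

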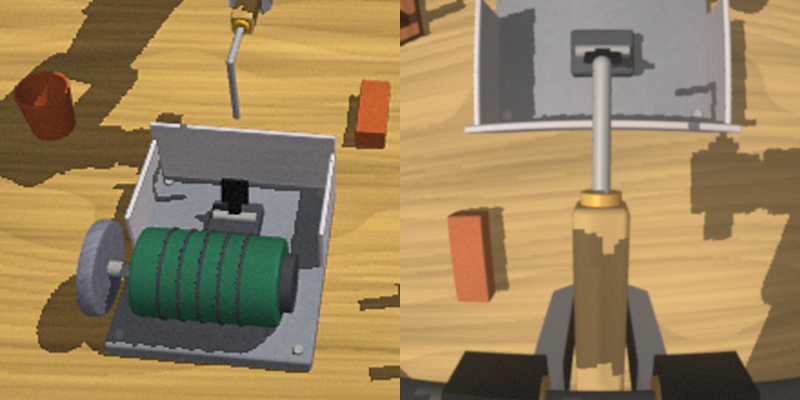

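The left half shows the tip (237,118) over the guard and in line with the paddle (235,190). The wrist view shows the rod straight over the switch. I'll descend behind the guard.

Emit:
step_arm(
  series=[
    [-1,0,0,15,0],
    [-1,0,0,30,0],
    [-1,0,0,40,0],
    [-1,0,0,50,0],
    [-1,0,0,60,0],
    [-1,0,0,68,0],
    [-1,0,0,74,0],
    [-1,0,0,77,0],
    [-1,0,0,77,0],
    [-1,0,0,77,0],
  ],
)

```text
time: 9.85
tool_pos: [0.4348, -0.0702, 0.1388]
ee_rot: [3.141, -0.001, -0.072]
wrist_force: [0.3, 0.3, -1.6]
width: 0.024
```

```bash
python3 - <<'E'
from h import *
p=show('scene','s3')
for l in ['crook_tip']: print(l,[(np.array(d['position']).round(3).tolist(),round(d['p'],2)) for d in models.pinpoint(p,l)])
print(robot.get_obs()['wrist_force'],robot.get_obs()['wrist_torque'])
cv2.imwrite('pics/s3c.png',cv2.resize(cv2.imread('pics/s3.png')[200:380,150:330],(720,720)[:2],interpolation=cv2.INTER_CUBIC)[:600])
E
```

```text
crook_tip [([0.548, -0.075, 0.073], 0.81)]
[-0.41268553 -0.04490501 -2.08915496] [0.0446806  0.00494565 0.03717074]
```

View pics/s3c.png

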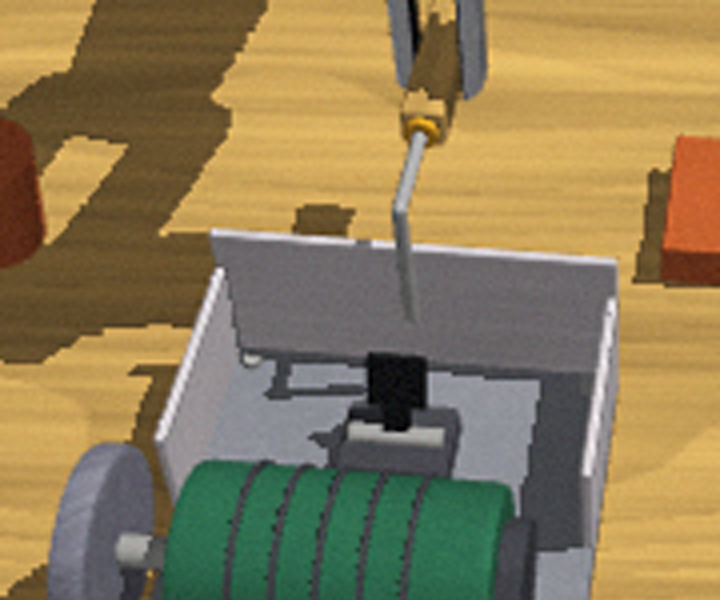

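The tip (412,318) hangs free behind the guard with the paddle (397,380) ahead, offset about 3 mm sideways. Now I'll push. Home can't come before about 48 mm of travel, so I'll go to 44 mm first.

Emit:
step_arm(
  series=[
    [-1,3,2,0,0],
    [-1,6,2,0,0],
    [-1,9,2,0,0],
    [-1,12,2,0,0],
    [-1,15,2,0,0],
    [-1,18,2,0,0],
    [-1,21,2,0,0],
    [-1,24,2,0,0],
    [-1,26,2,0,0],
    [-1,28,2,0,0],
    [-1,30,2,0,0],
    [-1,30,2,0,0],
  ],
)

```text
time: 11.45
tool_pos: [0.464, -0.0742, 0.1383]
ee_rot: [3.142, 0.001, -0.072]
wrist_force: [-1.9, -0.2, -0.8]
width: 0.0237
```

Emit:
step_arm(
  series=[
    [-1,2,0,0,0],
    [-1,4,0,0,0],
    [-1,6,0,0,0],
    [-1,8,0,0,0],
    [-1,10,0,0,0],
    [-1,12,0,0,0],
    [-1,14,0,0,0],
    [-1,14,0,0,0],
  ],
)

```text
time: 12.45
tool_pos: [0.4787, -0.0753, 0.1385]
ee_rot: [3.142, -0.001, -0.072]
wrist_force: [-0.9, 0.8, -1.0]
width: 0.0233
```

Emit:
step_arm(
  series=[
    [-1,1,0,0,0],
    [-1,2,0,0,0],
    [-1,3,0,0,0],
    [-1,4,0,0,0],
    [-1,4,0,0,0],
  ],
)

```text
time: 13.08
tool_pos: [0.4824, -0.0756, 0.1385]
ee_rot: [3.142, -0.0, -0.072]
wrist_force: [-2.0, 0.9, -0.4]
width: 0.0235
```

```bash
python3 - <<'E'
from h import *
f=[]
for i in range(4):
    p=cams.snapshot('scene'); o=robot.get_obs(); f.append(np.r_[o['wrist_force'],o['wrist_torque']])
print(np.round(f,2))
cv2.imwrite('pics/s4.png',p['pixels'][:,:,::-1])
print([(np.array(d['position']).round(3).tolist(),round(d['p'],2)) for d in models.pinpoint(p,'crook_tip')])
cv2.imwrite('pics/s4c.png',cv2.resize(cv2.imread('pics/s4.png')[210:360,170:330],None,fx=4,fy=4,interpolation=cv2.INTER_CUBIC))
E
```

```text
[[-1.91  0.12 -0.54  0.14  0.31  0.04]
 [-1.04  0.25 -0.85  0.04  0.32 -0.03]
 [-1.95  0.87 -1.32 -0.01  0.31  0.04]
 [-1.65  0.31 -0.91 -0.    0.27 -0.01]]
[([0.595, -0.08, 0.074], 0.84), ([0.388, 0.253, 0.015], 0.74)]
```

View pics/s4c.png

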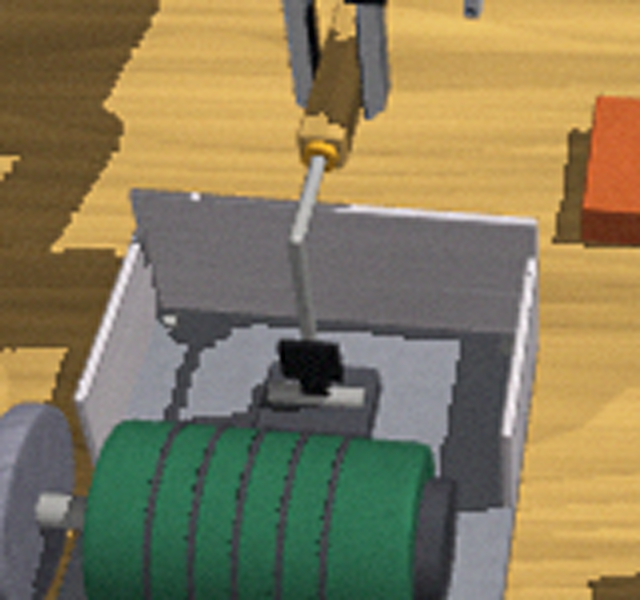

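The rod pushes at the middle of the paddle (310,345), which is roughly upright at about 1.7 N. About 10–14 mm remain, so I'll go on in small force-checked steps.

Emit:
step_arm(
  series=[
    [-1,1,0,0,0],
    [-1,2,0,0,0],
    [-1,3,0,0,0],
    [-1,3,0,0,0],
  ],
)

```text
time: 13.82
tool_pos: [0.4854, -0.0758, 0.1384]
ee_rot: [3.142, -0.0, -0.072]
wrist_force: [-1.3, 0.3, -0.0]
width: 0.0238
```

Emit:
step_arm(
  series=[
    [-1,1,0,0,0],
    [-1,2,0,0,0],
    [-1,2,0,0,0],
  ],
)

```text
time: 14.2
tool_pos: [0.4873, -0.0759, 0.1384]
ee_rot: [3.142, 0.0, -0.072]
wrist_force: [-1.1, 0.4, -0.4]
width: 0.0241
```

Emit:
step_arm(
  series=[
    [-1,1,0,0,0],
    [-1,2,0,0,0],
    [-1,2,0,0,0],
  ],
)

```text
time: 14.58
tool_pos: [0.4892, -0.076, 0.1383]
ee_rot: [-3.142, 0.0, -0.072]
wrist_force: [-2.2, -0.1, -0.9]
width: 0.0239
```

Emit:
step_arm(
  series=[
    [-1,1,0,0,0],
    [-1,1.5,0,0,0],
    [-1,1.5,0,0,0],
  ],
)

```text
time: 14.95
tool_pos: [0.4906, -0.0762, 0.1383]
ee_rot: [3.142, 0.001, -0.072]
wrist_force: [-1.7, 0.2, -2.3]
width: 0.0237
```

Emit:
step_arm(
  series=[
    [-1,1,0,0,0],
    [-1,1.5,0,0,0],
    [-1,1.5,0,0,0],
  ],
)

```text
time: 15.32
tool_pos: [0.4922, -0.0763, 0.1383]
ee_rot: [3.142, 0.0, -0.072]
wrist_force: [-1.6, 0.7, -2.1]
width: 0.0238
```

Emit:
step_arm(
  series=[
    [-1,1,0,0,0],
    [-1,1.5,0,0,0],
    [-1,1.5,0,0,0],
  ],
)

```text
time: 15.7
tool_pos: [0.4939, -0.0764, 0.1386]
ee_rot: [3.141, -0.0, -0.072]
wrist_force: [-1.9, 0.1, -2.5]
width: 0.024
```

Emit:
step_arm(
  series=[
    [-1,1,0,0,0],
    [-1,1.5,0,0,0],
    [-1,1.5,0,0,0],
  ],
)

```text
time: 16.08
tool_pos: [0.4954, -0.0765, 0.1386]
ee_rot: [3.141, -0.0, -0.072]
wrist_force: [-1.9, -1.1, -1.9]
width: 0.0241
```

Emit:
step_arm(
  series=[
    [-1,1,0,0,0],
    [-1,1.5,0,0,0],
    [-1,1.5,0,0,0],
  ],
)

```text
time: 16.45
tool_pos: [0.4967, -0.0766, 0.1386]
ee_rot: [3.141, 0.0, -0.072]
wrist_force: [-3.2, 0.7, -0.2]
width: 0.0237
```

Emit:
step_arm(
  series=[
    [-1,0.5,0,0,0],
    [-1,1,0,0,0],
    [-1,1,0,0,0],
  ],
)

```text
time: 16.82
tool_pos: [0.497, -0.0766, 0.1387]
ee_rot: [3.141, 0.002, -0.072]
wrist_force: [-6.0, 0.5, 0.8]
width: 0.0244
```

```bash
python3 - <<'E'
from h import *
f=[]
for i in range(4):
    p=cams.snapshot('scene'); o=robot.get_obs(); f.append(np.r_[o['wrist_force'],o['wrist_torque']])
print(np.round(f,2),o['tool_pos'])
print([(np.array(d['position']).round(3).tolist(),round(d['p'],2)) for d in models.pinpoint(p,'crook_tip')])
cv2.imwrite('pics/s5c.png',cv2.resize(p['pixels'][210:360,170:330,::-1],None,fx=4,fy=4,interpolation=cv2.INTER_CUBIC))
E
```

```text
[[-6.38 -0.01  1.7   0.12  1.15  0.02]
 [-6.18  0.17  0.41  0.11  1.2   0.01]
 [-5.25  0.22  2.25  0.15  1.21  0.06]
 [-4.69  0.68  1.47  0.14  1.21  0.03]] [ 0.49699187 -0.07662405  0.13864679]
[([0.61, -0.082, 0.07], 0.67)]
```

View pics/s5c.png

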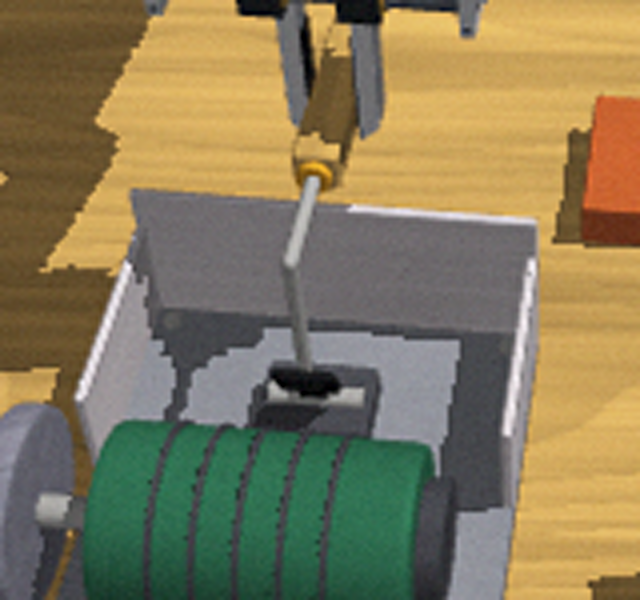

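Emit:
step_arm(
  series=[
    [-1,0.3,0,0,0],
    [-1,0.5,0,0,0],
    [-1,0.5,0,0,0],
  ],
)

```text
time: 17.45
tool_pos: [0.4971, -0.0766, 0.1387]
ee_rot: [3.141, 0.002, -0.072]
wrist_force: [-6.2, 0.3, 1.9]
width: 0.0237
```

The paddle (310,380) leans far over to the motor side, and the force has jumped to about 7 N, so it is on its stop. One small step more for margin, then I'll back off.

Emit:
step_arm(
  series=[
    [-1,0.4,0,0,0],
    [-1,0.7,0,0,0],
    [-1,0.7,0,0,0],
  ],
)

```text
time: 17.82
tool_pos: [0.4974, -0.0767, 0.1388]
ee_rot: [3.141, 0.003, -0.072]
wrist_force: [-8.0, 1.0, 3.2]
width: 0.0236
```

On stop with about 9 N. Back off and lift out.

Emit:
step_arm(
  series=[
    [-1,-2,0,0,0],
    [-1,-6,0,0,0],
    [-1,-14,0,0,0],
    [-1,-24,0,0,0],
    [-1,-36,0,0,0],
    [-1,-48,0,0,0],
    [-1,-56,0,0,0],
    [-1,-60,0,0,0],
    [-1,-60,0,0,0],
    [-1,-60,0,-15,0],
    [-1,-60,0,-40,0],
    [-1,-60,0,-65,0],
    [-1,-60,0,-82,0],
    [-1,-60,0,-90,0],
    [-1,-60,0,-90,0],
    [-1,-60,0,-90,0],
  ],
)

```text
time: 19.82
tool_pos: [0.4386, -0.0723, 0.2274]
ee_rot: [-3.141, 0.002, -0.072]
wrist_force: [0.2, -0.1, -1.9]
width: 0.0242
```

```bash
python3 - <<'E'
from h import *
q=show('wrist','w5')
print([(np.array(d['position']).round(3).tolist(),round(d['p'],2)) for d in models.pinpoint(q,'crook_grip')+models.pinpoint(q,'rest_seat')])
p=cams.snapshot('scene')
for l in ['crook_tip','crook_grip','rest_seat','rest']: print(l,[(np.array(d['position']).round(3).tolist(),round(d['p'],2)) for d in models.pinpoint(p,l)])
print(robot.get_obs()['tool_pos'],robot.get_obs()['ee_rot'])
im=p['pixels'][180:360,150:330,::-1]
cv2.imwrite('pics/s6c.png',np.hstack([cv2.resize(im,(400,400),interpolation=cv2.INTER_CUBIC),q['pixels'][0:400,120:520,::-1]]))
E
```

```text
[([0.438, -0.072, 0.247], 0.69), ([0.506, 0.255, 0.001], 0.22)]
crook_tip [([0.554, -0.076, 0.162], 0.91), ([0.386, 0.255, 0.016], 0.8)]
crook_grip [([0.44, -0.068, 0.245], 0.83), ([0.198, 0.245, 0.018], 0.66)]
rest_seat [([0.724, 0.154, 0.102], 0.83), ([0.502, 0.257, 0.103], 0.74)]
rest [([0.718, 0.155, -0.003], 0.89), ([0.503, 0.256, -0.0], 0.8)]
[ 0.43895893 -0.07240977  0.22826459] [ 3.14159010e+00  3.91006224e-04 -7.22651332e-02]
```

View pics/s6c.png

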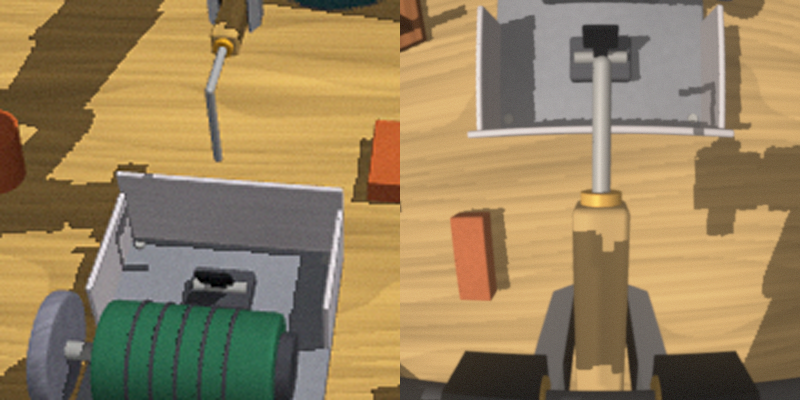

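The paddle stays home (left crop (215,278)), and the rod is level and still straight in the grip. Now back over the rest.

Emit:
step_arm(
  series=[
    [-1,0,-20,0,0.5],
    [-1,10,-60,0,0.5],
    [-1,20,-110,0,0.5],
    [-1,30,-160,0,0.5],
    [-1,42.5,-210,0,0.5],
    [-1,42.5,-260,0,0.5],
    [-1,42.5,-300,0,0.5],
    [-1,42.5,-320,0,0.5],
    [-1,42.5,-329.5,0,0.5],
    [-1,42.5,-329.5,0,0.5],
    [-1,42.5,-329.5,0,0.5],
    [-1,42.5,-329.5,0,0.5],
  ],
)

```text
time: 21.72
tool_pos: [0.5054, 0.2521, 0.2287]
ee_rot: [3.141, -0.0, -0.083]
wrist_force: [0.1, 0.3, -2.2]
width: 0.0242
```

Emit:
step_arm(
  series=[
    [-1,0,0,30,0],
    [-1,0,0,60,0],
    [-1,0,0,85,0],
    [-1,0,0,100,0],
    [-1,0,0,108,0],
    [-1,0,0,108,0],
    [-1,0,0,108,0],
  ],
)

```text
time: 22.6
tool_pos: [0.506, 0.2534, 0.1217]
ee_rot: [-3.141, -0.002, -0.081]
wrist_force: [0.4, 1.0, -1.4]
width: 0.0237
```

Emit:
step_arm(
  series=[
    [-1,0,0,12,0],
    [-1,0,0,22,0],
    [-1,0,0,30,0],
    [-1,0,0,34,0],
    [-1,0,0,35.5,0],
    [-1,0,0,35.5,0],
    [-1,0,0,35.5,0],
  ],
)

```text
time: 23.48
tool_pos: [0.5054, 0.2532, 0.0854]
ee_rot: [-3.141, -0.001, -0.081]
wrist_force: [-1.5, -1.3, 1.3]
width: 0.0237
```

Emit:
step_arm(
  series=[
    [0,0,0,0,0],
    [1,0,0,0,0],
    [1,0,0,0,0],
    [1,0,0,0,0],
    [1,0,0,0,0],
    [1,0,0,0,0],
    [1,0,0,-20,0],
    [1,0,0,-60,0],
    [1,0,0,-110,0],
    [1,0,0,-150,0],
    [1,0,0,-160,0],
    [1,0,0,-160,0],
    [1,0,0,-160,0],
  ],
)

```text
time: 25.1
tool_pos: [0.5043, 0.2528, 0.2422]
ee_rot: [3.139, 0.004, -0.081]
wrist_force: [-0.1, -0.0, -0.4]
width: 0.094
```

```bash
python3 - <<'E'
from h import *
q=show('wrist','w7'); p=show('scene','s7')
for c,s in (('w',q),('s',p)):
  for l in ['crook_tip','crook_grip','rest_seat']: print(c,l,[(np.array(d['position']).round(3).tolist(),round(d['p'],2)) for d in models.pinpoint(s,l)])
im=p['pixels'][200:380,180:460,::-1]
cv2.imwrite('pics/s7c.png',np.hstack([cv2.resize(im,(467,300),interpolation=cv2.INTER_CUBIC),q['pixels'][50:350,180:480,::-1]]))
E
```

```text
w crook_tip [([0.384, 0.253, 0.018], 0.82)]
w crook_grip [([0.507, 0.253, 0.102], 0.69), ([0.197, 0.24, 0.02], 0.57)]
w rest_seat [([0.503, 0.258, 0.107], 0.96)]
s crook_tip [([0.617, 0.247, 0.018], 0.62), ([0.534, -0.08, 0.004], 0.44)]
s crook_grip [([0.196, 0.244, 0.022], 0.93), ([0.507, 0.256, 0.103], 0.89)]
s rest_seat [([0.722, 0.157, 0.101], 0.81), ([0.501, 0.256, 0.102], 0.72)]
```

View pics/s7c.png

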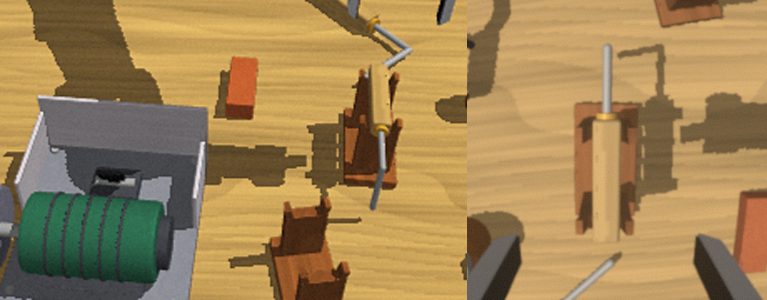

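The rod lies in its rest as it did at the start (handle (380,100), bend forward and down), the switch is over to the motor side (115,175), and the gripper is clear.

```bash
python3 -c "
from bench import robot
print(robot.close_job())"
```

```text
the job is handed in; nothing more can be done
None
```

I pushed the switch home with the rod, laid the rod back in its rest, let go, and handed the job in at about 25 s of the 61 s allowed.

**Push:** I took the smaller crook from the leftmost rest and lowered its tip behind the guard. I then pushed the paddle in small steps while reading the wrist force. The paddle moved at about 2 N. At the stop the force climbed to about 8 N horizontally, or roughly 9–10 N in all once the rod's weight is allowed for. That is under the 12 N limit.

**Last checks:**
- **Switch:** the pictures show the paddle still leaning over to the motor side after I backed off. I could not measure its angle, so "home" rests on the jump in force and the pictures.
- **Rod:** pinpoint put the handle centre 4–6 mm from the seat point level, and within 5 mm in height, with the bend to the front and down. The height difference was −5 mm in the wrist view and +1 mm in the scene view, both within pinpoint's 4 mm error. The fingers had set the handle down at the same height they gripped it from, 0.0854 m.
- **Gripper:** it is open and about 14 cm clear above the rod, touching nothing.
- **Bystanders:** I did not re-measure them. The moves were planned to stay clear of all four, and the bar looks undisturbed in the last picture.

Nothing failed. The only disagreement was a few millimetres between pinpoint readings.

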